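# Fish the long wooden turner out of the half-stuck drawer

### The job

The kitchen unit's drawer is stuck part-open, and the long wooden turner inside is longer than the gap. Bring it out through the gap by its handle end, tilted handle end up so that the blade slides out from under the unit's top, and finish still holding it in the gripper, the whole turner still and well above the top of the unit, touching nothing else. Leave the jar, the bowl and the little steel scoop where they are.

Things in the scene. Friction and masses are not known exactly. Their poses are not given: they have to be found in the camera images.
- unit: Fixed dark-wood one-drawer unit; the drawer is stuck part-open and does not slide. Origin: on the counter (z 0), middle of the INNER face of the drawer front; x points level into the cabinet, y across, z up. Drawer front: x -18 to 0, 320 wide, top at z 115, with a knob. Drawer inside: white, y -130 to 130, floor top at z 10, side walls 70 high. Open gap: x 0 to 170 mm.
- lintel (a point): Middle of the front lower edge of the cabinet's top board, at x 170, z 100 of the unit. The board (underside z 100, upper face z 120, 320 wide) covers the drawer from x 170 to 470; under it the inside is free back to x 450. Plates stand on the board at x 275 to 455, up to z 145.
- turner: Wooden turner, 340 mm long, about 0.12 kg, flat on the drawer floor roughly along the unit's x, handle end in the gap, blade under the top board. Origin: mid-length, on its underside; x points from handle end to blade end, z up. Handle: x -170 to 80, 24 wide (y), 16 thick. Blade: x 70 to 170, 66 wide, 8 thick. Centre of mass some 20 mm from the origin towards the blade.
- butt (a point): Handle end of the turner (x -170 of it), middle of the end face
- tip (a point): Blade end of the turner (x +170 of it), middle of the edge
- scoop: Bystander: little steel measuring scoop, 80 long, 28 wide, 18 high, loose on the drawer floor in the gap, near the drawer's -y side wall (unit axes). Origin: on its underside.
- jar: Bystander: spice jar with a red cap, 52 diameter, 75 high, standing on the counter. Origin: centre of its underside.
- bowl: Bystander: small brown bowl, 100 diameter, 48 high, on the counter. Origin: centre of its underside.

How it is judged:
By the outcome, as a careful person would: the job done as asked, in the order asked, and still so for the second after the job is handed in, while the arm keeps its last pose, push and grip.
It also fails if it takes over 40 s, if anything falls off the work surface, if the arm or the gripper's body presses on something with over 40 N, if the wrist force passes 120 N, or if a joint passes its speed limit or range.

### The arm

A 6-joint arm with a two-finger parallel gripper is mounted at the origin on the work surface. World frame = base frame: x ahead of the robot, y to its left, z up, the work surface at z = 0. Lengths are in m, angles in rad, forces in N, time in s.
With the tool pointing down it reaches from about 0.275 to 0.75 m from the base axis. Payload 10.2 kg.
Tool frame: the origin (TCP) lies between the finger pads; the fingertips stand 17 mm ahead of it and the grasp point (between the pads) lies 2 mm behind it; z points along the fingers, y is the line along which they close (so a half turn about z gives the same grasp; the last joint's range is limited). The gripper opens to 88 mm and grips with 3 to 60 N. Pads are 18 mm wide; open, the fingers measure 123 mm over their backs; the gripper's body (75 mm by 187 mm) begins 45 mm behind the grasp point.
Start: joints at [1.031, 0.313, 1.498, -0, 1.331, -0.223], TCP at [0.164, 0.499, 0.222] pointing down, gripper open.
Joint ranges: [-2.94, 2.94], [-0.97, 2.17], [0.19, 2.56], [-1.23, 4.37], [0.02, 3.11], [-2.88, 2.88]. Speed limits (rad/s): [2.39, 2.39, 3.01, 3.14, 3.14, 3.14].

### API

Orientations are given as a unit quaternion [x, y, z, w].
In Python, from rig import ctrl, cams gives the robot as it stands. The module is installed in compiled form; this text tells all that it offers.
- The arm moves only by the tool send_rows, never from a script. Its argument "moves" is a list of rows, each a list of 7 numbers: the shift along the tool's x, y, z in mm, then the turn, a rotation vector about the tool's x, y, z in rad, then the opening, from -1 (shut) to 1 (fully open). In form: [[dx, dy, dz, rx, ry, rz, jaw], ...]. A call has 1 to 12 rows; each row is the pose to reach, as a shift and turn from the pose commanded when the call began, along the tool's axes at that moment; what a row does not reach only later rows make up. A row lasts 1/10 s, in which the tool goes at most 50 mm and 8.59 degrees, less where a joint would pass 70% of its speed; a pose out of reach is approached as far as the arm can. A call with a gripper value outside its range is refused whole. The fingers move at their own pace and stop on an object; "newtons" is the grip in N (left out, the last holds). Time passes only in rows, so rows that repeat a pose let the fingers close. It gives the time, the measured TCP pose, the force, the opening and the grip force at its end, in the units of the state.
- ctrl.observe(): the state, without advancing time (a new reading comes with each control period).
- cams.get_image(name): name is "scene" or "top" or "wrist"; returns a dict with "color" (384x512x3 uint8, blue, green, red), "z_map" (384x512 float32, m along the optical axis (not along the pixel's ray), 0 where there is no reading), "fov_y" (degrees; the focal length in pixels is half the picture's height over the tangent of half this angle, whatever the lens; pixels are square), "cx", "cy" (the principal point, pixels), "eye" and "attitude" of the camera in the world; the wrist camera has in their place "mount" (4x4, takes a point from camera to tool coordinates, whose origin is the TCP and whose axes are the flange's). Camera axes: x right, y down, z forward; pixel columns grow to the right and rows downward; lengths in m; the calibration is good to about 2 mm. A picture is of the moment at which its call begins: read the wrist's pose just before it.
- ctrl.job_done(): hands the job in; it is judged then, once.
Trained networks look in the newest picture that a camera, given by its name, has taken for a name from the list of things; names that differ only in an ending like _2 or _b are one class to them, and where a whole thing is asked for, a point or a joint stands for the part that bears it (a point fixed in the world has none). Each returns a list of dicts, best first, with "confidence" (0 to 1); they miss things now and then, are a little off and sometimes report something else, mostly with a low value. They report only what shows in the picture. A call takes as long as a camera call.
- cams.regions_of(camera, thing): "pixels" (384x512 bool, what is visible of it) and "xy" ([column, row] as shares, 0 to 1, of the picture: columns of its width, rows of its height, amid what is visible of it).
- cams.spot_point(camera, thing): "xy" ([column, row] as shares, 0 to 1, of the picture: columns of its width, rows of its height: a listed point, or the origin of a listed thing).
The state is a dict: "time": time; "joint_positions": joint angles; "qd": joint speeds; "tau": joint torques, N m; "eef_pos": TCP position; "tool_rot": TCP orientation; "force": force on the tool from outside, world axes, zero at the start; "torque": the same for the moment, N m; "width": finger opening in m; "gripper_force": force on a finger pad.
Only numpy, scipy, OpenCV 4.12 (cv2) and the standard library are available. Lean on these libraries where they do the work, as an engineer would, in place of code of your own. Each camera call takes 0.05 s, during which the arm holds its last target. There are 200 camera calls.

## Working session

There is one attempt and no reset: what is moved stays moved. The work goes in short steps, Python scripts to look and compute and a tool call to move; the robot and the scene stay as the last step left them, time stands still between calls to the robot, and variables do not carry over. Pictures are saved under pics/ and viewed, at most 10 in all, crops included, and the job is handed in when it is done.

Besides the shell and the picture viewer there is one more tool, called after "Request:" as a command line: name --pt "numbers of a row" for each row, then --argument value for the rest. send_rows: Moves the arm, as the interface text tells. Its arguments: {"type":"object","properties":{"moves":{"type":"array"},"newtons":{"type":"number"}},"required":["moves"]}

```bash
mkdir -p pics; cat > h.py <<'E'
import numpy as np, cv2
from scipy.spatial.transform import Rotation as R
from rig import ctrl, cams
def grab(name):
    s=ctrl.observe(); im=cams.get_image(name)
    f=192/np.tan(np.radians(im["fov_y"])/2)
    if "mount" in im:
        T=np.eye(4);T[:3,:3]=R.from_quat(s["tool_rot"]).as_matrix();T[:3,3]=s["eef_pos"];T=T@np.array(im["mount"])
    else:
        T=np.eye(4);a=np.array(im["attitude"]);T[:3,:3]=a if a.shape==(3,3) else R.from_quat(a).as_matrix();T[:3,3]=im["eye"]
    im["T"]=T;im["f"]=f;return im
def cloud(im):
    z=im["z_map"];v,u=np.mgrid[:384,:512]
    P=np.stack([(u-im["cx"])*z/im["f"],(v-im["cy"])*z/im["f"],z],-1)
    W=P@im["T"][:3,:3].T+im["T"][:3,3];W[z<=0]=np.nan;return W
def ray(im,u,v):
    d=im["T"][:3,:3]@np.array([(u-im["cx"])/im["f"],(v-im["cy"])/im["f"],1]);return im["T"][:3,3],d
def proj(im,p):
    q=np.linalg.inv(im["T"])@np.append(p,1);return q[:2]/q[2]*im["f"]+[im["cx"],im["cy"]]
E
cat > a.py <<'E'
from h import *
np.set_printoptions(precision=4,suppress=True)
for n in ["scene","top"]:
    im=grab(n);W=cloud(im);cv2.imwrite(f"pics/{n}.png",im["color"])
    print(n,im["T"][:3,3],im["f"])
    for t in ["turner","scoop","jar","bowl","unit"]:
        for r in cams.regions_of(n,t)[:1]:
            m=r["pixels"];print(t,r["confidence"],np.array(r["xy"])*[512,384],m.sum(),np.nanmedian(W[m],0),np.nanmin(W[m],0),np.nanmax(W[m],0))
    for t in ["unit","lintel","butt","tip","turner"]:
        for r in cams.spot_point(n,t)[:1]:
            p=np.array(r["xy"])*[512,384];i=p.astype(int);print("pt",t,r["confidence"],p,W[i[1]%384,i[0]%512])
E
python3 a.py
```

```text
scene [1.0846 0.1399 0.9196] 350.9903461755026
turner 0.56 [261.5808 219.9168] 336 [0.5575 0.0411 0.0249] [ 0.536  -0.0207  0.0106] [0.5742 0.1002 0.0312]
scoop 0.65 [247.808  250.9056] 103 [0.665  0.0316 0.0259] [ 0.6497 -0.0203  0.0086] [0.6982 0.053  0.0701]
jar 0.55 [128.4096 206.4   ] 445 [ 0.6455 -0.341   0.0548] [ 0.6103 -0.4149 -0.0034] [ 0.663  -0.3238  0.0793]
bowl 0.9 [152.2176 154.9056] 620 [ 0.3943 -0.3754  0.0281] [ 0.3179 -0.4138 -0.0037] [ 0.4601 -0.3161  0.0525]
unit 0.77 [321.6896 236.3136] 21646 [0.6267 0.2022 0.1185] [ 0.3024 -0.1314 -0.0043] [0.7817 0.4777 0.1464]
pt unit 0.77 [232.2944 216.8832] [ 0.5577 -0.0535  0.0103]
pt lintel 0.65 [283.8016 217.1136] [0.5228 0.0971 0.011 ]
pt butt 0.57 [241.8176 212.0064] [ 0.5372 -0.0309  0.0104]
top [0.362  0.0012 1.0137] 388.1354253967074
turner 0.94 [232.2944 192.6912] 559 [0.5555 0.0504 0.0257] [ 0.5349 -0.0211  0.0054] [0.5769 0.1266 0.1028]
scoop 0.71 [246.1184 152.7168] 273 [0.6673 0.0052 0.0184] [ 0.6566 -0.0509  0.006 ] [0.6833 0.0477 0.0318]
jar 0.6 [382.3104 156.288 ] 448 [ 0.6301 -0.3419  0.0729] [ 0.6099 -0.3736  0.0088] [ 0.6565 -0.3241  0.0801]
bowl 0.79 [398.1824 248.9088] 1268 [ 0.4118 -0.3755  0.0218] [ 0.3629 -0.4142 -0.0023] [ 0.4642 -0.3158  0.0532]
unit 0.97 [168.192  179.5968] 25246 [0.5824 0.1874 0.1192] [ 0.3911 -0.0981 -0.0038] [0.8331 0.4643 0.1468]
pt unit 0.57 [268.5952 196.1088] [ 0.55   -0.0478  0.0071]
pt lintel 0.81 [203.2128 177.6   ] [0.6045 0.1233 0.0103]
pt butt 0.91 [260.096  198.1824] [ 0.5444 -0.0264  0.0112]
pt turner 0.62 [198.1952 189.312 ] [0.5498 0.122  0.1173]
```

```bash
python3 -c "
import cv2,numpy as np
a=cv2.imread('pics/top.png')[90:300,90:310];b=cv2.imread('pics/scene.png')[120:330,180:400]
cv2.imwrite('pics/both.png',np.hstack([cv2.resize(a,(400,382),interpolation=2),cv2.resize(b,(400,382),interpolation=2)]))"
```

```text
(no output)
```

View pics/both.png

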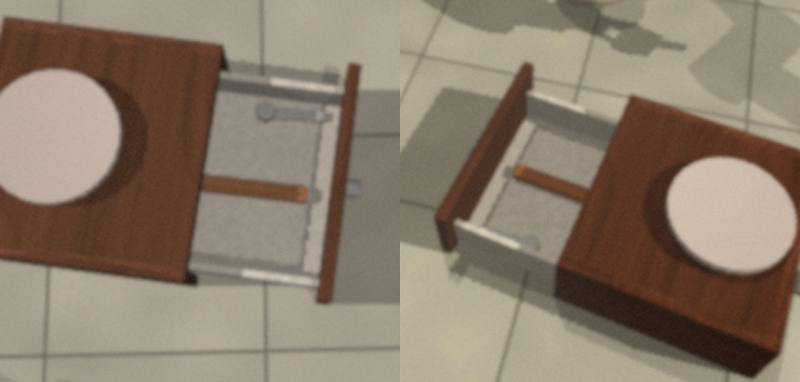

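```bash
cat > b.py <<'E'
from h import *
np.set_printoptions(precision=4,suppress=True)
# unit frame from top-view board (z~.12) and the turner axis from both views
im=grab("top");W=cloud(im);u=cams.regions_of("top","unit")[0]["pixels"]
m=u&(W[...,2]>.105)&(W[...,2]<.125)
m=cv2.morphologyEx(m.astype(np.uint8),cv2.MORPH_OPEN,np.ones((9,9),np.uint8))
n,l,st,c=cv2.connectedComponentsWithStats(m);k=1+np.argmax(st[1:,4])
P=W[l==k][:,:2].astype(np.float32);r=cv2.minAreaRect(P*1000);print("board rect",r,cv2.boxPoints(r), np.median(W[l==k][:,2]))
for n in ["top","scene"]:
    im=grab(n);W=cloud(im);t=cams.regions_of(n,"turner")[0]["pixels"]&(W[...,2]>.019)&(W[...,2]<.034)
    Q=W[t];c=np.median(Q,0);d=cv2.fitLine(Q[:,:2].astype(np.float32),cv2.DIST_HUBER,0,.01,.01).ravel()
    print(n,"line",d,np.degrees(np.arctan2(d[1],d[0])),"z",c[2],"ext",np.percentile((Q[:,:2]-d[2:])@d[:2],[0,2,98,100]), np.percentile((Q[:,:2]-d[2:])@np.array([-d[1],d[0]]),[2,98]))
E
python3 b.py
```

```text
board rect ((601.8308715820312, 261.0569763183594), (300.77752685546875, 320.5837097167969), 80.99002838134766) [[419.965  137.6266]
 [736.5931  87.4211]
 [783.6968 384.4874]
 [467.0687 434.6928]] 0.11992895573075463
top line [0.1379 0.9904 0.5563 0.0526] 82.075134 z 0.02569829546340463 ext [-0.0753 -0.0717  0.0713  0.0751] [-0.0119  0.011 ]
scene line [0.125  0.9922 0.5568 0.0443] 82.81987 z 0.025306626719362235 ext [-0.0623 -0.0585  0.0543  0.0572] [-0.0105  0.0124]
```

The picture shows the butt at (303,194) in the left (top) view and (517,172) in the right (scene) view. The scoop is near the +x-world wall, and the lintel edge runs down at columns 190–220. Next I move the wrist camera over the gap with the grasp yaw.

```bash
cat >> h.py <<'E'
def rows(targets):
    "targets: list of (pos, 3x3) -> shift mm / rotvec in the present tool frame"
    s=ctrl.observe();p0=np.array(s["eef_pos"]);R0=R.from_quat(s["tool_rot"])
    for p,M in targets:
        print(np.round(np.r_[R0.inv().apply(np.array(p)-p0)*1000,0,0,0],0)[:3],np.round((R0.inv()*R.from_matrix(M)).as_rotvec(),3))
def tool(head,tilt,flip=1):
    "tool with closing line across heading (deg); body leans along the heading by tilt (deg)"
    h=np.radians(head);t=np.radians(tilt);d=np.array([np.cos(h),np.sin(h),0])
    z=-np.cos(t)*np.array([0,0,1])-np.sin(t)*d; x=flip*(np.cos(t)*d-np.sin(t)*np.array([0,0,1]))
    return np.stack([x,np.cross(z,x),z],1)
E
python3 - <<'E'
from h import *
np.set_printoptions(precision=4,suppress=True)
s=ctrl.observe();print(s["time"],s["eef_pos"],s["width"]);print(R.from_quat(s["tool_rot"]).as_matrix())
im=cams.get_image("wrist");print(im["mount"],im["fov_y"])
for f in (1,-1): rows([([.555,.02,.25],tool(82.3,0,f))])
E
```

```text
1.4 [0.1636 0.4989 0.2216] 0.08774094890842027
[[-0.9502  0.3115  0.    ]
 [ 0.3115  0.9502 -0.    ]
 [-0.      0.     -1.    ]]
[[-0.0006 -0.948  -0.3184  0.0824]
 [ 1.     -0.0007  0.0001  0.0009]
 [-0.0004 -0.3184  0.948  -0.1637]
 [ 0.      0.      0.      1.    ]] 69.92327937110502
[-521. -333.  -28.] [0.    0.    1.388]
[-521. -333.  -28.] [-0.     0.    -1.753]
```

Request:
send_rows --pt "-43 -28 -2 0 0 0.12 1" --pt "-86 -56 -5 0 0 0.24 1" --pt "-130 -83 -8 0 0 0.36 1" --pt "-174 -111 -10 0 0 0.48 1" --pt "-218 -139 -12 0 0 0.6 1" --pt "-262 -167 -14 0 0 0.72 1" --pt "-306 -195 -17 0 0 0.84 1" --pt "-350 -223 -19 0 0 0.96 1" --pt "-394 -251 -21 0 0 1.08 1" --pt "-438 -279 -24 0 0 1.2 1" --pt "-482 -307 -26 0 0 1.3 1" --pt "-521 -333 -28 0 0 1.388 1"

```text
time: 2.65
eef_pos: [0.5441, 0.0331, 0.249]
tool_rot: [0.754, 0.657, 0.0, 0.0]
force: [-0.1, 0.3, 0.5]
width: 0.0885
gripper_force: 0.0
```

Request:
send_rows --pt "0 0 0 0 0 0 1" --pt "0 0 0 0 0 0 1" --pt "0 0 0 0 0 0 1"

```text
time: 2.95
eef_pos: [0.5425, 0.0359, 0.2489]
tool_rot: [0.752, 0.659, -0.0, -0.0]
force: [-0.0, 0.6, 0.5]
width: 0.0879
gripper_force: 0.0
```

```bash
cat > c.py <<'E'
from h import *
np.set_printoptions(precision=4,suppress=True)
s=ctrl.observe();print(s["time"],s["eef_pos"],s["qd"],s["joint_positions"],s["force"])
im=grab("wrist");W=cloud(im);cv2.imwrite("pics/w1.png",im["color"])
r=cams.regions_of("wrist","turner")[0];t=r["pixels"]&(W[...,2]>.019)&(W[...,2]<.034)
Q=W[t];d=cv2.fitLine(Q[:,:2].astype(np.float32),cv2.DIST_HUBER,0,.01,.01).ravel();d[:2]*=np.sign(d[1])
e=np.percentile((Q[:,:2]-d[2:])@d[:2],[1,99]);n=np.array([-d[1],d[0]])
print(r["confidence"],t.sum(),"head",np.degrees(np.arctan2(d[1],d[0])),"z",np.median(Q[:,2]),"butt",d[2:]+e[0]*d[:2],"far",d[2:]+e[1]*d[:2],np.percentile((Q[:,:2]-d[2:])@n,[1,99]))
for t in ["butt","unit","lintel"]:
    for r in cams.spot_point("wrist",t)[:1]:
        p=np.array(r["xy"])*[512,384];o,v=ray(im,*p);print(t,r["confidence"],p,[o+v*(z-o[2])/v[2] for z in (.0,.018,.1)])
E
python3 c.py
```

```text
2.95 [0.5425 0.0359 0.2489] [ 0.0125 -0.0105  0.0014 -0.0012 -0.0017  0.0004] [-0.1496  0.3366  1.3939  0.0002  1.4113 -0.0172] [-0.0436  0.5814  0.4719]
0.98 1624 head 81.729256 z 0.026355818193940173 butt [ 0.5464 -0.0179] far [0.5657 0.1144] [-0.0118  0.0116]
butt 0.69 [262.1952 195.1104] [array([ 0.5438, -0.0268,  0.    ]), array([ 0.5443, -0.0204,  0.018 ]), array([0.5464, 0.0085, 0.1   ])]
unit 0.74 [264.192  208.3968] [array([ 0.5441, -0.0498, -0.    ]), array([ 0.5446, -0.0425,  0.018 ]), array([ 0.5466, -0.009 ,  0.1   ])]
lintel 0.64 [280.0128 105.216 ] [array([0.5864, 0.1055, 0.    ]), array([0.585 , 0.1061, 0.018 ]), array([0.5787, 0.1087, 0.1   ])]
```

View pics/w1.png

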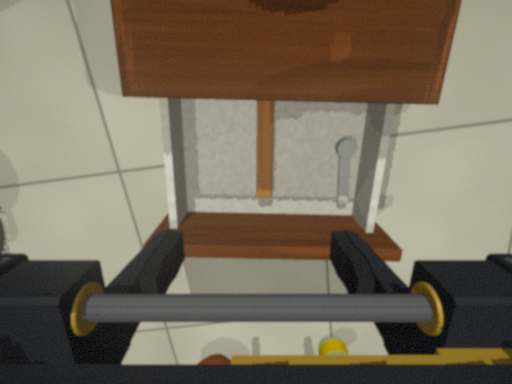

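```bash
python3 - <<'E'
from h import *
rows([([.5524,.0256,z],tool(81.9,0)) for z in (.15,.06,.029)])
E
```

```text
[-9. 11. 99.] [ 0.    -0.     0.009]
[ -9.  11. 189.] [ 0.    -0.     0.009]
[ -9.  11. 220.] [ 0.    -0.     0.009]
```

Request:
send_rows --pt "-5 6 30 0 0 0.009 1" --pt "-9 11 65 0 0 0.009 1" --pt "-9 11 100 0 0 0.009 1" --pt "-9 11 135 0 0 0.009 1" --pt "-9 11 160 0 0 0.009 1" --pt "-9 11 170 0 0 0.009 1" --pt "-9 11 170 0 0 0.009 1"

```text
time: 3.9
eef_pos: [0.5524, 0.0249, 0.0783]
tool_rot: [0.756, 0.655, -0.001, -0.001]
force: [0.3, 0.2, 0.6]
width: 0.088
gripper_force: 0.0
```

```bash
python3 - <<'E'
from h import *
rows([([.5524,.0256,z],tool(81.9,0)) for z in (.045,.029)]); print(ctrl.observe()["force"])
E
sed -i 's/w1.png/w2.png/' c.py; python3 c.py
```

```text
[ 1. -0. 33.] [-0.002 -0.    -0.001]
[ 1.  0. 49.] [-0.002 -0.    -0.001]
[0.28116906 0.19702567 0.60837868]
3.9 [0.5524 0.0249 0.0783] [-0.0031 -0.0348 -0.0366  0.0005  0.0242 -0.0001] [-0.1669  0.5252  1.5855 -0.      1.0325 -0.0243] [0.2812 0.197  0.6084]
0.61 4978 head 81.99968 z 0.02646387702113022 butt [ 0.5469 -0.0181] far [0.5662 0.1192] [-0.0118  0.0117]
butt 0.96 [257.5872 247.4112] [array([ 0.5458, -0.0318, -0.    ]), array([ 0.5472, -0.0214,  0.018 ]), array([0.5538, 0.0258, 0.1   ])]
unit 0.78 [265.1136 265.4976] [array([ 0.5504, -0.0537,  0.    ]), array([ 0.5515, -0.0417,  0.018 ]), array([0.5566, 0.013 , 0.1   ])]
lintel 0.85 [282.4192  83.2896] [array([0.5876, 0.1166, 0.    ]), array([0.586 , 0.1159, 0.018 ]), array([0.5784, 0.1129, 0.1   ])]
```

Request:
send_rows --pt "1 0 20 0 0 0 1" --pt "1 0 36 0 0 0 1" --pt "1 0 45 0 0 0 1" --pt "1 0 48 0 0 0 1" --pt "1 0 48 0 0 0 1" --pt "1 0 48 0 0 0 1"

```text
time: 4.75
eef_pos: [0.5534, 0.0255, 0.0316]
tool_rot: [0.756, 0.655, 0.0, 0.001]
force: [0.4, -0.4, 0.1]
width: 0.0881
gripper_force: 0.0
```

Request:
send_rows --pt "0 0 0 0 0 0 -1" --pt "0 0 0 0 0 0 -1" --pt "0 0 0 0 0 0 -1" --pt "0 0 0 0 0 0 -1" --pt "0 0 0 0 0 0 -1" --pt "0 0 0 0 0 0 -1" --pt "0 0 0 0 0 0 -1" --pt "0 0 0 0 0 0 -1" --newtons 55

```text
time: 5.55
eef_pos: [0.5529, 0.0256, 0.0308]
tool_rot: [0.756, 0.655, -0.0, -0.0]
force: [0.3, 0.6, -0.1]
width: 0.0262
gripper_force: 0.0
```

Request:
send_rows --pt "0 0 0 0 0 0 -1" --pt "0 0 0 0 0 0 -1" --pt "0 0 0 0 0 0 -1"

```text
time: 5.85
eef_pos: [0.5529, 0.0256, 0.0308]
tool_rot: [0.756, 0.655, -0.0, -0.0]
force: [-1.2, -0.3, 0.1]
width: 0.0021
gripper_force: 0.0
```

```bash
cat > d.py <<'E'
from h import *
# turner path: grasp fixed on turner; s = grasp from tip along axis; TCP offset h above underside
import sys
L=np.array([.5784,.1127]);H=81.0;u=np.array([np.cos(np.radians(H)),np.sin(np.radians(H))])
O=L-.17*u; s=ctrl.observe();p=np.array(s["eef_pos"])
butt=np.array([.5468,-.0187]);d0=np.array([np.cos(np.radians(81.9)),np.sin(np.radians(81.9))])
S=.34-(np.array([.5529,.0256])-butt)@d0; h=.0308-.010
def pose(xt,zt,th):
    t=np.radians(th);x=xt-S*np.cos(t)+h*np.sin(t);z=zt+S*np.sin(t)+h*np.cos(t)
    # unit x -> world along turner heading
    x0=(butt-O)@u; P=butt+d0*(x-x0)
    up=lambda X: zt+(xt-X)*np.tan(t)+.016/np.cos(t)
    print("upper@170 %.3f under@0 %.3f"%(up(.17),up(0)-.016/np.cos(t)),"TCP",np.round([x,*P,z],4))
    return [*P,z],tool(81.9,th)
E
cat > e.py <<'E'
from d import *
print("S",S,"butt unit x",(butt-O)@u,s["width"],s["gripper_force"])
xt0=(butt-O)@u+.34
rows([pose(xt0,.010+z,t) for t,z in ((0,0),(3,0.002),(6,.003),(9,.003),(12,.003),(15,.003))])
E
python3 e.py
```

```text
S 0.2952824544483373 butt unit x 0.03527442295052763 0.0021045005439754624 0.0
upper@170 0.026 under@0 0.010 TCP [0.08   0.5531 0.0256 0.0308]
upper@170 0.039 under@0 0.032 TCP [0.0815 0.5533 0.027  0.0482]
upper@170 0.051 under@0 0.052 TCP [0.0838 0.5536 0.0293 0.0646]
upper@170 0.062 under@0 0.072 TCP [0.0869 0.5541 0.0324 0.0797]
upper@170 0.073 under@0 0.093 TCP [0.0908 0.5546 0.0362 0.0947]
upper@170 0.085 under@0 0.114 TCP [0.0954 0.5553 0.0409 0.1095]
[0. 0. 0.] [-0.     0.    -0.002]
[  2.   0. -17.] [-0.    -0.052 -0.002]
[  4.   0. -34.] [-0.    -0.105 -0.002]
[  7.   0. -49.] [-0.    -0.157 -0.002]
[ 11.   0. -64.] [-0.    -0.209 -0.002]
[ 15.   0. -79.] [-0.    -0.262 -0.002]
```

```bash
python3 - <<'E'
from h import *
np.set_printoptions(precision=4,suppress=True)
o=[]
for n in ["wrist","scene"]:
    im=grab(n);o.append(im["color"] if n=="wrist" else cv2.resize(im["color"][140:290,180:380],(512,384)))
    W=cloud(im)
    for r in cams.regions_of(n,"turner")[:1]: print(n,r["confidence"],np.nanmedian(W[r["pixels"]],0),np.nanmin(W[r["pixels"]],0),np.nanmax(W[r["pixels"]],0))
cv2.imwrite("pics/g.png",cv2.resize(np.hstack(o),(800,300)))
print(ctrl.observe())
E
```

```text
wrist 0.7 [0.56   0.0784 0.0265] [ 0.5395 -0.0181  0.0088] [0.5788 0.1232 0.1077]
scene 0.6 [0.5611 0.0721 0.0251] [0.5375 0.0358 0.0075] [0.6258 0.1076 0.1184]
{'time': 6.05, 'joint_positions': array([-0.1655,  0.5949,  1.6172, -0.    ,  0.9296, -0.0224]), 'qd': array([-0.001 ,  0.0001,  0.0016, -0.0016,  0.0015, -0.0008]), 'tau': array([  0.0014, -47.0254, -19.7791,   0.0611,   0.0171,  -0.    ]), 'eef_pos': array([0.5529, 0.0256, 0.0308]), 'tool_rot': array([ 0.7558,  0.6548, -0.    , -0.    ]), 'force': array([0.2654, 0.1414, 0.6467]), 'torque': array([-0.0318,  0.1093,  0.0339]), 'gripper_force': 0.0, 'width': -7.226185753628493e-05}
```

View pics/g.png

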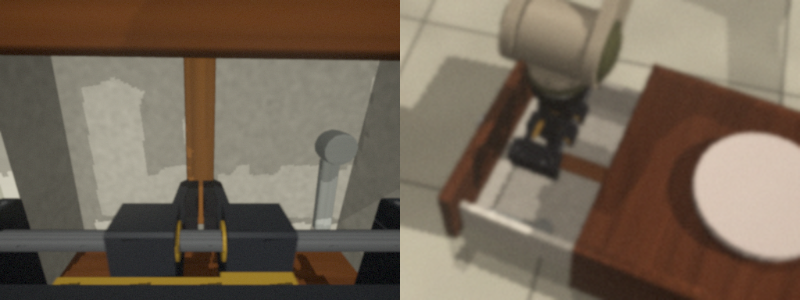

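```bash
python3 - <<'E'
from h import *
np.set_printoptions(precision=4,suppress=True,linewidth=150)
im=grab("wrist");W=cloud(im)
for v in range(225,300,6): print(v,[tuple(np.round(W[v,u],3)) for u in (240,252,258,264,276)])
s=ctrl.observe()
for z in (0,.017): print(proj(im,np.array(s["eef_pos"])-[0,0,z]))
E
```

```text
225 [(np.float64(0.543), np.float64(0.03), np.float64(0.026)), (np.float64(0.551), np.float64(0.029), np.float64(0.027)), (np.float64(0.555), np.float64(0.029), np.float64(0.027)), (np.float64(0.559), np.float64(0.028), np.float64(0.026)), (np.float64(0.567), np.float64(0.019), np.float64(0.012))]
231 [(np.float64(0.546), np.float64(0.038), np.float64(0.052)), (np.float64(0.552), np.float64(0.036), np.float64(0.049)), (np.float64(0.556), np.float64(0.036), np.float64(0.05)), (np.float64(0.559), np.float64(0.034), np.float64(0.048)), (np.float64(0.566), np.float64(0.036), np.float64(0.053))]
237 [(np.float64(0.546), np.float64(0.038), np.float64(0.059)), (np.float64(0.553), np.float64(0.037), np.float64(0.058)), (np.float64(0.556), np.float64(0.035), np.float64(0.056)), (np.float64(0.559), np.float64(0.035), np.float64(0.056)), (np.float64(0.566), np.float64(0.035), np.float64(0.059))]
243 [(np.float64(0.547), np.float64(0.038), np.float64(0.066)), (np.float64(0.553), np.float64(0.036), np.float64(0.063)), (np.float64(0.556), np.float64(0.035), np.float64(0.063)), (np.float64(0.559), 
[... 2126 characters left out ...]
93)), (np.float64(0.563), np.float64(0.036), np.float64(0.1))]
291 [(np.float64(0.547), np.float64(0.03), np.float64(0.094)), (np.float64(0.552), np.float64(0.029), np.float64(0.093)), (np.float64(0.555), np.float64(0.028), np.float64(0.093)), (np.float64(0.557), np.float64(0.028), np.float64(0.093)), (np.float64(0.563), np.float64(0.036), np.float64(0.104))]
297 [(np.float64(0.553), np.float64(0.053), np.float64(0.126)), (np.float64(0.556), np.float64(0.053), np.float64(0.127)), (np.float64(0.558), np.float64(0.052), np.float64(0.126)), (np.float64(0.56), np.float64(0.053), np.float64(0.127)), (np.float64(0.563), np.float64(0.052), np.float64(0.127))]
[255.5227 232.0835]
[255.612  221.2188]
```

The view shows the fingers shut above the handle: the closed tips stand near z 0.045, higher than the nominal value. I'll raise the arm, half-open the jaws and measure where the tips really are.

Request:
send_rows --pt "0 0 -20 0 0 0 -1" --pt "0 0 -30 0 0 0 -0.1" --pt "0 0 -30 0 0 0 -0.1" --pt "0 0 -30 0 0 0 -0.1" --pt "0 0 -30 0 0 0 -0.1" --pt "0 0 -30 0 0 0 -0.1"

```text
time: 6.7
eef_pos: [0.5526, 0.0256, 0.0602]
tool_rot: [0.756, 0.655, -0.0, -0.0]
force: [0.4, -0.1, -0.2]
width: 0.0379
gripper_force: 0.0
```

```bash
cat > f.py <<'E'
from h import *
import sys
np.set_printoptions(precision=4,suppress=True,linewidth=150)
im=grab("wrist");W=cloud(im);s=ctrl.observe();print(s["eef_pos"],s["width"],s["gripper_force"],s["force"])
T=(W-s["eef_pos"])@R.from_quat(s["tool_rot"]).as_matrix()*1000
print(proj(im,s["eef_pos"]))
# finger pixels: near in tool x,y; tool z of the farthest, per column
m=(abs(T[...,0])<16)&(abs(T[...,1])<75)&(T[...,2]<35)&(T[...,2]>-60)&(W[...,2]>.034)
for u in range(140,380,10):
    z=T[:,u][m[:,u]]
    if len(z): print(u,len(z),z[np.argmax(z[:,2])].round(1))
cv2.imwrite(sys.argv[1],im["color"][180:384,100:420])
E
python3 f.py pics/f1.png
```

```text
[0.5527 0.0256 0.0603] 0.039592009509280345 0.0 [ 0.0765 -0.1524 -0.1659]
[255.5912 232.1162]
180 7 [ 11.4 -34.5 -55. ]
190 22 [ 11.  -33.3 -40.2]
200 42 [ 11.4 -31.5 -23.3]
210 45 [ 11.5 -26.6 -18.4]
220 49 [  9.9 -20.9 -17.8]
290 39 [ 10.2  20.2 -18.6]
300 45 [  9.8  26.2 -17.8]
310 43 [ 11.3  31.  -23.3]
320 28 [ 10.7  34.  -35.7]
330 12 [ 11.3  35.4 -50.8]
```

View pics/f1.png

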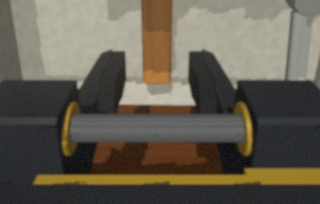

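The jaws are at 40 mm and the tips measure about 18 mm behind the reported TCP, not 17 mm ahead. That explains the miss, so I'll descend by the measured tips and watch the force.

Request:
send_rows --pt "0 0 20 0 0 0 -0.1" --pt "0 0 40 0 0 0 -0.1" --pt "0 0 50 0 0 0 -0.1" --pt "0 0 54 0 0 0 -0.1" --pt "0 0 54 0 0 0 -0.1"

```text
time: 7.25
eef_pos: [0.5529, 0.0256, 0.0067]
tool_rot: [0.756, 0.655, -0.0, -0.0]
force: [-0.5, 0.7, 1.0]
width: 0.0398
gripper_force: 0.0
```

```bash
sed -i 's/&(W\[...,2\]>.034)/\&(W[...,2]>.013)\&(abs(T[...,1])>16)/' f.py; python3 f.py pics/f2.png
```

```text
[0.5532 0.0255 0.0072] 0.03978761193972512 0.0 [-0.4961  0.0761  1.0118]
[255.9831 232.4633]
180 11 [ 11.4 -35.4 -52.1]
190 27 [ 11.2 -34.2 -37.1]
200 44 [ 10.9 -32.  -21.8]
210 43 [  9.9 -27.  -17.4]
220 46 [  9.8 -21.1 -17.3]
290 29 [  7.3  20.3 -16.3]
300 62 [  9.5  26.1 -16.6]
310 44 [ 10.9  31.4 -19.5]
320 32 [ 11.1  34.6 -31.6]
330 16 [ 11.3  35.9 -47.7]
```

View pics/f2.png

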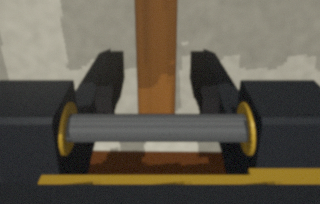

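The handle lies between the fingers, with its centre at column 156 and the fingers at 122 and 190. The tips are at z 0.024, so I go 10 mm lower and grip.

Request:
send_rows --pt "0 0 5 0 0 0 -0.1" --pt "0 0 8 0 0 0 -0.1" --pt "0 0 10 0 0 0 -0.1" --pt "0 0 10 0 0 0 -0.1" --pt "0 0 10 0 0 0 -1" --pt "0 0 10 0 0 0 -1" --pt "0 0 10 0 0 0 -1" --pt "0 0 10 0 0 0 -1" --pt "0 0 10 0 0 0 -1" --pt "0 0 10 0 0 0 -1" --newtons 55

```text
time: 8.3
eef_pos: [0.553, 0.0256, -0.0031]
tool_rot: [0.756, 0.655, 0.0, 0.0]
force: [0.0, -0.1, 1.1]
width: 0.0233
gripper_force: 55.0
```

Gripped, with width 23 mm and 55 N. Next is the lift and tilt, pivoting about the tip.

```bash
sed -i 's/h=.0308-.010/h=-.0131/' d.py; python3 e.py
```

```text
S 0.2952824544483373 butt unit x 0.03527442295052763 0.023327621470127638 54.99809145927429
upper@170 0.026 under@0 0.010 TCP [ 0.08    0.5531  0.0256 -0.0031]
upper@170 0.039 under@0 0.032 TCP [0.0797 0.5531 0.0253 0.0144]
upper@170 0.051 under@0 0.052 TCP [0.0802 0.5531 0.0258 0.0308]
upper@170 0.062 under@0 0.072 TCP [0.0816 0.5533 0.0271 0.0463]
upper@170 0.073 under@0 0.093 TCP [0.0837 0.5536 0.0293 0.0616]
upper@170 0.085 under@0 0.114 TCP [0.0867 0.554  0.0322 0.0768]
[-0.  0.  0.] [ 0.     0.    -0.002]
[ -0.   0. -17.] [ 0.    -0.052 -0.002]
[  0.   0. -34.] [ 0.    -0.105 -0.002]
[  2.   0. -49.] [-0.    -0.157 -0.002]
[  4.   0. -65.] [-0.    -0.209 -0.002]
[  7.   0. -80.] [-0.    -0.262 -0.002]
```

Request:
send_rows --pt "0 0 -9 0 -0.026 0 -1" --pt "0 0 -17 0 -0.052 0 -1" --pt "0 0 -26 0 -0.079 0 -1" --pt "0 0 -34 0 -0.105 0 -1" --pt "1 0 -42 0 -0.131 0 -1" --pt "2 0 -49 0 -0.157 0 -1" --pt "3 0 -57 0 -0.183 0 -1" --pt "4 0 -65 0 -0.209 0 -1" --pt "5 0 -73 0 -0.236 0 -1" --pt "7 0 -80 0 -0.262 0 -1" --pt "7 0 -80 0 -0.262 0 -1" --pt "7 0 -80 0 -0.262 0 -1"

```text
time: 9.5
eef_pos: [0.5538, 0.0327, 0.0767]
tool_rot: [0.749, 0.649, -0.099, 0.085]
force: [-0.0, 0.2, 0.1]
width: 0.0234
gripper_force: 55.0
```

```bash
cat > k.py <<'E'
from h import *
import sys
np.set_printoptions(precision=4,suppress=True,linewidth=150)
# actual tilt of the visible handle
s=ctrl.observe();print(s["time"],s["eef_pos"],s["width"],s["gripper_force"],s["force"],s["torque"])
Rm=R.from_quat(s["tool_rot"]).as_matrix();print("tool tilt",np.degrees(np.arcsin(-Rm[2,0])))
im=grab("wrist");W=cloud(im)
r=cams.regions_of("wrist","turner")[0];m=cv2.erode(r["pixels"].astype(np.uint8),np.ones((5,5)))>0
Q=W[m];Q=Q[~np.isnan(Q[:,0])];Q=Q[(Q[:,0]>.5)&(Q[:,0]<.62)]
d=cv2.fitLine(Q.astype(np.float32),cv2.DIST_HUBER,0,.005,.01).ravel();v=d[:3]*np.sign(d[1])
print(r["confidence"],len(Q),"handle tilt",np.degrees(np.arcsin(-v[2])),"head",np.degrees(np.arctan2(v[1],v[0])),d[3:],Q.min(0),Q.max(0))
cv2.imwrite(sys.argv[1],im["color"])
E
python3 k.py pics/k1.png
cat > l.py <<'E'
from d import *
x0=(butt-O)@u+.34
rows([pose(x,z,t) for x,z,t in ((x0,.013,15),(.35,.014,16.5),(.33,.015,18.5),(.31,.016,21.5),(.295,.018,24.5),(.28,.018,27.5))])
E
python3 l.py
```

```text
9.5 [0.5538 0.0327 0.0767] 0.023361355737931522 54.991613030433655 [-0.0392  0.1721  0.076 ] [-0.0728  0.0552 -0.0459]
tool tilt 15.005978669229405
0.73 5975 handle tilt 15.454657 head 81.99747 [0.5589 0.064  0.0988] [0.5423 0.0164 0.087 ] [0.5743 0.1038 0.1127]
upper@170 0.085 under@0 0.114 TCP [0.0867 0.554  0.0322 0.0768]
upper@170 0.084 under@0 0.118 TCP [0.0632 0.5507 0.0089 0.0853]
upper@170 0.085 under@0 0.125 TCP [ 0.0458  0.5483 -0.0083  0.0963]
upper@170 0.088 under@0 0.138 TCP [ 0.0305  0.5461 -0.0235  0.112 ]
upper@170 0.093 under@0 0.152 TCP [ 0.0209  0.5448 -0.033   0.1285]
upper@170 0.093 under@0 0.164 TCP [ 0.012   0.5435 -0.0417  0.1427]
[-0.  0. -0.] [-0.001  0.    -0.002]
[-25.   0.  -2.] [-0.001 -0.026 -0.002]
[-45.   0.  -9.] [-0.001 -0.061 -0.002]
[-64.   0. -20.] [-0.001 -0.113 -0.001]
[-77.   0. -33.] [-0.001 -0.166 -0.001]
[-89.   0. -45.] [-0.001 -0.218 -0.001]
```

View pics/k1.png

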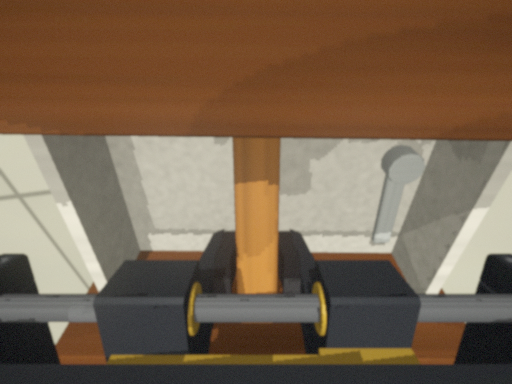

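Held firmly: the handle tilts 15.5° (tool 15.0°) and runs under the lintel at row 137 without slip. Now I pull out while steepening the tilt.

Request:
send_rows --pt "-12 0 -1 0 -0.012 0 -1" --pt "-25 0 -2 0 -0.026 0 -1" --pt "-35 0 -5 0 -0.042 0 -1" --pt "-45 0 -9 0 -0.061 0 -1" --pt "-55 0 -14 0 -0.086 0 -1" --pt "-64 0 -20 0 -0.113 0 -1" --pt "-71 0 -26 0 -0.138 0 -1" --pt "-77 0 -32 0 -0.163 0 -1" --pt "-83 0 -38 0 -0.189 0 -1" --pt "-89 0 -44 0 -0.215 0 -1" --pt "-89 0 -44 0 -0.215 0 -1" --pt "-89 0 -44 0 -0.215 0 -1"

```text
time: 10.8
eef_pos: [0.5433, -0.0411, 0.1423]
tool_rot: [0.734, 0.636, -0.178, 0.155]
force: [-0.6, -0.9, -1.3]
width: 0.0234
gripper_force: 55.0
```

```bash
python3 k.py pics/k2.png; python3 - <<'E'
from d import *
def along(a): 
    t=np.radians(27.5); return pose(.28-a*np.cos(t),.017+a*np.sin(t),27.5)
rows([along(a) for a in (0,.04,.08,.12,.16,.2)])
E
```

```text
10.8 [ 0.5433 -0.0411  0.1423] 0.02342669201495982 54.99160408973694 [-0.5502 -0.9441 -1.3268] [0.0744 0.0672 0.0078]
tool tilt 27.318071173555673
0.73 12654 handle tilt 27.766163 head 81.992676 [0.5534 0.0269 0.1398] [ 0.5327 -0.0506  0.1099] [0.5716 0.0814 0.1805]
upper@170 0.092 under@0 0.163 TCP [ 0.012   0.5435 -0.0417  0.1417]
upper@170 0.092 under@0 0.163 TCP [-0.0234  0.5385 -0.0768  0.1602]
upper@170 0.092 under@0 0.163 TCP [-0.0589  0.5335 -0.112   0.1787]
upper@170 0.092 under@0 0.163 TCP [-0.0944  0.5285 -0.1471  0.1971]
upper@170 0.092 under@0 0.163 TCP [-0.1299  0.5235 -0.1822  0.2156]
upper@170 0.092 under@0 0.163 TCP [-0.1654  0.5185 -0.2173  0.2341]
[-0.  0.  0.] [-0.001 -0.003 -0.001]
[-40.   0.   0.] [-0.001 -0.003 -0.001]
[-80.   1.   0.] [-0.001 -0.003 -0.001]
[-120.    1.    0.] [-0.001 -0.003 -0.001]
[-160.    1.   -0.] [-0.001 -0.003 -0.001]
[-200.    1.   -0.] [-0.001 -0.003 -0.001]
```

View pics/k2.png

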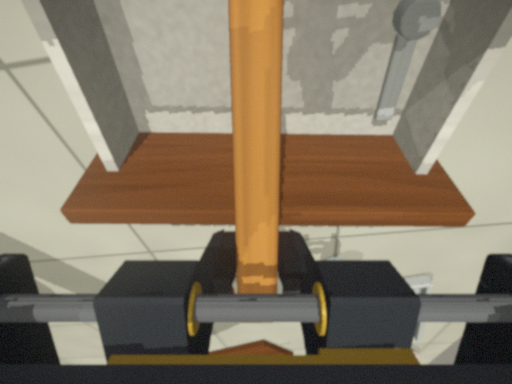

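The turner crosses above the drawer front at column 255 with no slip, and the scoop has not moved. I keep pulling along the turner's own axis.

Request:
send_rows --pt "-18 0 0 0 0 0 -1" --pt "-36 0 0 0 0 0 -1" --pt "-54 0 0 0 0 0 -1" --pt "-72 0 0 0 0 0 -1" --pt "-90 0 0 0 0 0 -1" --pt "-108 0 0 0 0 0 -1" --pt "-126 0 0 0 0 0 -1" --pt "-144 0 0 0 0 0 -1" --pt "-162 0 0 0 0 0 -1" --pt "-180 0 0 0 0 0 -1" --pt "-195 0 0 0 0 0 -1" --pt "-200 0 0 0 0 0 -1"

```text
time: 12.1
eef_pos: [0.5178, -0.2182, 0.2346]
tool_rot: [0.735, 0.636, -0.178, 0.155]
force: [1.6, 0.7, -1.0]
width: 0.0235
gripper_force: 55.0
```

```bash
python3 k.py pics/k3.png; python3 - <<'E'
from h import *
s=ctrl.observe();p=np.array(s["eef_pos"]);M=R.from_quat(s["tool_rot"]).as_matrix()
rows([(p+[0,-.03*k,.18*k],M) for k in (.25,.5,.75,1)])
print(s["joint_positions"])
E
```

```text
12.1 [ 0.5178 -0.2182  0.2346] 0.023526235350022236 54.99145746231079 [ 1.6203  0.6633 -1.0415] [0.1108 0.0429 0.0289]
tool tilt 27.339606205076688
0.89 12817 handle tilt 27.801006 head 81.98349 [ 0.5282 -0.1499  0.232 ] [ 0.5073 -0.2273  0.2011] [ 0.5468 -0.0957  0.2727]
[-27.   1. -37.] [ 0. -0.  0.]
[-54.   2. -73.] [ 0. -0.  0.]
[ -82.    3. -110.] [ 0. -0.  0.]
[-109.    4. -146.] [ 0. -0.  0.]
[-0.39480089  0.3678038   1.46679753 -0.49279482  1.2218925  -0.09939096]
```

Request:
send_rows --pt "-9 0 -12 0 0 0 -1" --pt "-19 1 -25 0 0 0 -1" --pt "-29 1 -39 0 0 0 -1" --pt "-39 1 -53 0 0 0 -1" --pt "-49 2 -67 0 0 0 -1" --pt "-60 2 -81 0 0 0 -1" --pt "-71 2 -95 0 0 0 -1" --pt "-81 3 -109 0 0 0 -1" --pt "-91 3 -122 0 0 0 -1" --pt "-100 4 -134 0 0 0 -1" --pt "-106 4 -142 0 0 0 -1" --pt "-109 4 -146 0 0 0 -1"

```text
time: 13.4
eef_pos: [0.5178, -0.247, 0.4151]
tool_rot: [0.734, 0.636, -0.178, 0.155]
force: [-0.1, 0.8, -2.0]
width: 0.0235
gripper_force: 55.0
```

Request:
send_rows --pt "0 0 0 0 0 0 -1" --pt "0 0 0 0 0 0 -1" --pt "0 0 0 0 0 0 -1" --pt "0 0 0 0 0 0 -1" --pt "0 0 0 0 0 0 -1" --pt "0 0 0 0 0 0 -1"

```text
time: 14.0
eef_pos: [0.5177, -0.2472, 0.4138]
tool_rot: [0.734, 0.636, -0.179, 0.155]
force: [0.7, 0.4, -0.4]
width: 0.0233
gripper_force: 55.0
```

```bash
python3 k.py pics/k4.png; python3 - <<'E'
from h import *
np.set_printoptions(precision=4,suppress=True)
im=grab("scene");W=cloud(im);cv2.imwrite("pics/end.png",im["color"]);print(ctrl.observe()["qd"])
for t in ["turner","scoop","jar","bowl"]:
    for r in cams.regions_of("scene",t)[:1]:
        m=r["pixels"];print(t,r["confidence"],np.nanmedian(W[m],0),np.nanpercentile(W[m],[3,97],axis=0))
E
```

```text
14.0 [ 0.5177 -0.2472  0.4138] 0.023265169801450738 54.99156296253204 [ 0.6682  0.4292 -0.4253] [0.0906 0.0747 0.0119]
tool tilt 27.325662530363772
0.65 12381 handle tilt 27.620554 head 81.61049 [ 0.528  -0.1788  0.4112] [ 0.5073 -0.2555  0.3815] [ 0.546  -0.1247  0.4516]
[-0.0004  0.0002 -0.0007  0.0007 -0.0011  0.0013]
turner 0.81 [ 0.5402 -0.0671  0.3429] [[ 0.5166 -0.214   0.2987]
 [ 0.58    0.0114  0.4257]]
jar 0.8 [ 0.6445 -0.339   0.0627] [[ 0.618  -0.3656  0.0128]
 [ 0.6608 -0.3252  0.0773]]
bowl 0.84 [ 0.3947 -0.3767  0.0282] [[ 0.3659 -0.4083  0.0041]
 [ 0.4546 -0.3212  0.0492]]
```

View pics/end.png

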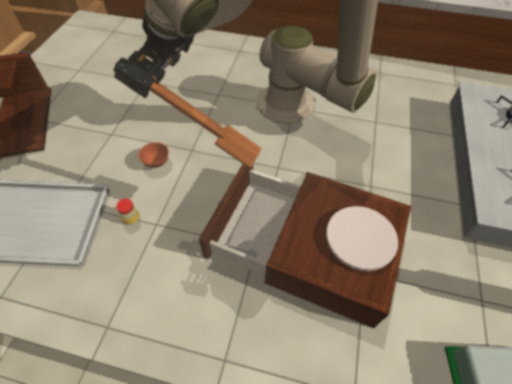

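The turner hangs clear in the gripper, with its blade at (238,145) and its lowest point at z ≈ 0.29. The jar at (127,210) and the bowl at (153,153) have not moved, and everything is still.

```bash
python3 -c "
from rig import ctrl
print(ctrl.job_done())"
```

```text
the job is handed in; nothing more can be done
None
```

The turner is out through the gap, held still in the gripper with its lowest point about 0.17 m above the unit's top; the jar and bowl did not move, the scoop was still in place when last seen mid-pull, and the job is handed in.

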